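Present a notched glass test plate for its label to be copied

TASK

Throw the steel hasp right back off the rack, take out the plate in the middle groove and hold it up over the notebook so that its label can be copied: plate level, label side up, frosted end (the end with the notched corner) pointing to the notebook's right-hand side as seen from the robot, at least a hand's breadth (10 cm) above the worktop. Leave the other two plates standing in the rack and do not knock the things lying about. Finish while still holding the plate there; do not put it down.

Things in the scene. Friction and masses are not known exactly. Their poses are not given: they have to be found in the camera images.
- rack: wooden rack fixed to the worktop, yaw -0.15 to 0.35 rad. Origin: centre of its underside. Foot board 100 (x) x 126 (y) mm, top z 16 mm; on it a block 46 x 90 mm, top z 59 mm, with 3 grooves along x at y -34, 0, 34 mm, 8 mm wide, floor z 45 mm. Plates reach z 91 mm and overhang the block 10 mm at each end (x). Steel posts 18 mm wide (x): hinge at y +50 (top z 98), catch at y -50 (staple to z 101)
- hasp (a joint): steel hasp's angle: 0 shut, level over the plates' tops (2 mm above) with its slot over the staple; grows as the free end rises and swings over the hinge towards the rack's +y. Upright at 1.57; past that it falls by itself to its stop at 3.75, hanging outside the rack; before that it falls shut. Slight friction; not locked
- hasp_hinge (a point): hinge pin of the hasp, along the rack's x; z 94.5 mm above the worktop
- hasp_tab (a point): middle of the turned-up tab at the hasp's free end, 124 mm from the pin: 16 mm wide (along the pin), 4 mm thick, 16 mm tall, its top 14.5 mm above the strap's middle. The strap is 12 mm wide, 3 mm thick; when shut the tab lies 22 mm outside the staple
- plate_a: glass test plate 66 x 46 x 6 mm, 45 g, one of three alike, standing on a long edge in the rack (groove varies). Origin: middle of that edge. x: along it to the frosted end (last 22 mm; ends at x = +-33 mm). z: across it to the notched long edge (z 46 mm), up at first. y: out of the face with the paper label, at the frosted end. Its one notch, 10 x 10 mm, is at x 23..33, z 36..46 mm
- plate_b: as plate_a, its own groove and facing
- plate_c: as plate_a, its own groove and facing
- plate_a_frosted (a point): middle of the frosted short end of plate_a
- plate_a_clear (a point): middle of the clear short end of plate_a
- plate_b_frosted (a point): middle of the frosted short end of plate_b
- plate_b_clear (a point): middle of the clear short end of plate_b
- plate_c_frosted (a point): middle of the frosted short end of plate_c
- plate_c_clear (a point): middle of the clear short end of plate_c
- notebook: closed tan notebook lying flat, 210 (x) x 152 (y) x 13 mm, will not move. Origin: centre of its underside; x points away from the robot (yaw varies by up to 0.25 rad), so its right-hand side is -y
- marker: bystander: marker pen, lying, 135 mm long
- mini_pliers: bystander: small pliers, 134 x 62 x 13 mm
- glass_cutter: bystander: pencil-like glass cutter, 158 mm long, 13 mm thick
- foil_tape: bystander: roll of tape lying flat, 55 mm across, 19 mm high
- frit_jar: bystander: small screw-top jar, 37 mm across, 48 mm high
- glue_bottle: bystander: glue bottle standing, 54 x 36 mm, 194 mm high
Not all that is in view belongs to the job. What is shaped like the plate_a but red is not meant.

How it is judged (in metres and radians):
On the way, in this order (a step that is already met when the one before it is completed fails the run):
1. the hasp is thrown back off its catch, past upright, with all plates still in the rack (value of joint hasp above 2.5 rad and distance of each of plate_a, plate_b, plate_c from where it was at the start of the episode below 0.015 m), for 0.2 s.
2. the plate from the middle groove is lifted clear of the rack, the other two still standing (((height (world z) of plate_a above 0.065 m and contact force between the fingers and plate_a above 2 N and distance of each of plate_b, plate_c from where it was at the start of the episode below 0.015 m and angle between each of plate_b, plate_c's own z axis and vertical below 0.25 rad and (y of plate_b in the frame of rack above 0.02 m or y of plate_b in the frame of rack below -0.02 m) and (y of plate_c in the frame of rack above 0.02 m or y of plate_c in the frame of rack below -0.02 m)) or (height (world z) of plate_b above 0.065 m and contact force between the fingers and plate_b above 2 N and distance of each of plate_a, plate_c from where it was at the start of the episode below 0.015 m and angle between each of plate_a, plate_c's own z axis and vertical below 0.25 rad and (y of plate_a in the frame of rack above 0.02 m or y of plate_a in the frame of rack below -0.02 m) and (y of plate_c in the frame of rack above 0.02 m or y of plate_c in the frame of rack below -0.02 m)) or (height (world z) of plate_c above 0.065 m and contact force between the fingers and plate_c above 2 N and distance of each of plate_a, plate_b from where it was at the start of the episode below 0.015 m and angle between each of plate_a, plate_b's own z axis and vertical below 0.25 rad and (y of plate_a in the frame of rack above 0.02 m or y of plate_a in the frame of rack below -0.02 m) and (y of plate_b in the frame of rack above 0.02 m or y of plate_b in the frame of rack below -0.02 m)))), for 0.2 s.
At the end, for the whole second after the job is handed in: Middle plate in the fingers, at rest: ends over 100 mm up, under 600 mm; label up within 0.3 rad; frosted end to the notebook's -y within 0.4 rad; within 100 mm (x), about 80 mm (y) of its middle; hasp past 2.5 rad; other plates in outer grooves, moved under 15 mm (value of joint hasp above 2.5 rad and ((height (world z) of each of plate_a_frosted, plate_a_clear above 0.1 m and height (world z) of plate_a below 0.6 m and contact force between the fingers and plate_a above 2 N and contact force between plate_a and rack below 0.1 N and linear speed of plate_a below 0.03 m/s and angular speed of plate_a below 0.2 rad/s and angle between plate_a's own y axis and vertical below 0.3 rad and angle between the x axis of plate_a and the y axis of notebook, either way round below 0.4 rad and x of plate_a in the frame of notebook between -0.1 and 0.1 m and x of plate_a_frosted in the frame of notebook between -0.1 and 0.1 m and ((y of plate_a_frosted in the frame of notebook below -0.05 m and y of plate_a_clear in the frame of notebook above -0.05 m) or (y of plate_a_frosted in the frame of notebook below -0.025 m and y of plate_a_clear in the frame of notebook above -0.025 m) or (y of plate_a_frosted in the frame of notebook below 0 m and y of plate_a_clear in the frame of notebook above 0 m) or (y of plate_a_frosted in the frame of notebook below 0.025 m and y of plate_a_clear in the frame of notebook above 0.025 m) or (y of plate_a_frosted in the frame of notebook below 0.05 m and y of plate_a_clear in the frame of notebook above 0.05 m)) and distance of each of plate_b, plate_c from where it was at the start of the episode below 0.015 m and angle between each of plate_b, plate_c's own z axis and vertical below 0.25 rad and (y of plate_b in the frame of rack above 0.02 m or y of plate_b in the frame of rack below -0.02 m) and (y of plate_c in the frame of rack above 0.02 m or y of plate_c in the frame of rack below -0.02 m)) or (height (world z) of each of plate_b_frosted, plate_b_clear above 0.1 m and height (world z) of plate_b below 0.6 m and contact force between the fingers and plate_b above 2 N and contact force between plate_b and rack below 0.1 N and linear speed of plate_b below 0.03 m/s and angular speed of plate_b below 0.2 rad/s and angle between plate_b's own y axis and vertical below 0.3 rad and angle between the x axis of plate_b and the y axis of notebook, either way round below 0.4 rad and x of plate_b in the frame of notebook between -0.1 and 0.1 m and x of plate_b_frosted in the frame of notebook between -0.1 and 0.1 m and ((y of plate_b_frosted in the frame of notebook below -0.05 m and y of plate_b_clear in the frame of notebook above -0.05 m) or (y of plate_b_frosted in the frame of notebook below -0.025 m and y of plate_b_clear in the frame of notebook above -0.025 m) or (y of plate_b_frosted in the frame of notebook below 0 m and y of plate_b_clear in the frame of notebook above 0 m) or (y of plate_b_frosted in the frame of notebook below 0.025 m and y of plate_b_clear in the frame of notebook above 0.025 m) or (y of plate_b_frosted in the frame of notebook below 0.05 m and y of plate_b_clear in the frame of notebook above 0.05 m)) and distance of each of plate_a, plate_c from where it was at the start of the episode below 0.015 m and angle between each of plate_a, plate_c's own z axis and vertical below 0.25 rad and (y of plate_a in the frame of rack above 0.02 m or y of plate_a in the frame of rack below -0.02 m) and (y of plate_c in the frame of rack above 0.02 m or y of plate_c in the frame of rack below -0.02 m)) or (height (world z) of each of plate_c_frosted, plate_c_clear above 0.1 m and height (world z) of plate_c below 0.6 m and contact force between the fingers and plate_c above 2 N and contact force between plate_c and rack below 0.1 N and linear speed of plate_c below 0.03 m/s and angular speed of plate_c below 0.2 rad/s and angle between plate_c's own y axis and vertical below 0.3 rad and angle between the x axis of plate_c and the y axis of notebook, either way round below 0.4 rad and x of plate_c in the frame of notebook between -0.1 and 0.1 m and x of plate_c_frosted in the frame of notebook between -0.1 and 0.1 m and ((y of plate_c_frosted in the frame of notebook below -0.05 m and y of plate_c_clear in the frame of notebook above -0.05 m) or (y of plate_c_frosted in the frame of notebook below -0.025 m and y of plate_c_clear in the frame of notebook above -0.025 m) or (y of plate_c_frosted in the frame of notebook below 0 m and y of plate_c_clear in the frame of notebook above 0 m) or (y of plate_c_frosted in the frame of notebook below 0.025 m and y of plate_c_clear in the frame of notebook above 0.025 m) or (y of plate_c_frosted in the frame of notebook below 0.05 m and y of plate_c_clear in the frame of notebook above 0.05 m)) and distance of each of plate_a, plate_b from where it was at the start of the episode below 0.015 m and angle between each of plate_a, plate_b's own z axis and vertical below 0.25 rad and (y of plate_a in the frame of rack above 0.02 m or y of plate_a in the frame of rack below -0.02 m) and (y of plate_b in the frame of rack above 0.02 m or y of plate_b in the frame of rack below -0.02 m)))); the arm keeps its last pose, push and grip.
It fails at once if a plate from an outer groove is pulled out while the middle one stands in the rack ((distance of plate_a from where it was at the start of the episode above 0.02 m and distance of plate_b from where it was at the start of the episode below 0.015 m and y of plate_b in the frame of rack between -0.02 and 0.02 m) or (distance of plate_a from where it was at the start of the episode above 0.02 m and distance of plate_c from where it was at the start of the episode below 0.015 m and y of plate_c in the frame of rack between -0.02 and 0.02 m) or (distance of plate_b from where it was at the start of the episode above 0.02 m and distance of plate_a from where it was at the start of the episode below 0.015 m and y of plate_a in the frame of rack between -0.02 and 0.02 m) or (distance of plate_b from where it was at the start of the episode above 0.02 m and distance of plate_c from where it was at the start of the episode below 0.015 m and y of plate_c in the frame of rack between -0.02 and 0.02 m) or (distance of plate_c from where it was at the start of the episode above 0.02 m and distance of plate_a from where it was at the start of the episode below 0.015 m and y of plate_a in the frame of rack between -0.02 and 0.02 m) or (distance of plate_c from where it was at the start of the episode above 0.02 m and distance of plate_b from where it was at the start of the episode below 0.015 m and y of plate_b in the frame of rack between -0.02 and 0.02 m)).
It fails at once if a bystander is pushed more than 30 mm (distance of any of marker, mini_pliers, glass_cutter, foil_tape, frit_jar, glue_bottle from where it was at the start of the episode above 0.03 m).
It also fails if it takes over 54 s, if anything falls off the work surface, if the arm or the gripper's body presses on something with over 40 N, if the wrist force passes 120 N, or if a joint passes its speed limit or range.

ROBOT

A 6-joint arm with a two-finger parallel gripper is mounted at the origin on a cart in front of the work surface, level with it; the furniture and walls round the work are solid. World frame = base frame: x ahead of the robot, y to its left, z up, the work surface at z = 0. Lengths are in m, angles in degrees, forces in N, time in s.
With the tool pointing down it reaches from about 0.275 to 0.825 m from the base axis. Payload 5.2 kg.
Tool frame: the origin (TCP) lies at the very end of the fingers, on their centre line; the grasp point (between the pads) lies 19 mm behind it (manip.grip_depth is the distance from the TCP to the grasp point, in m); z points along the fingers, y is the line along which they close (so a half turn about z gives the same grasp; the last joint's range is limited). The gripper opens to 93 mm and grips with 3 to 60 N. Pads are 15 mm wide; open, the fingers measure 128 mm over their backs; the gripper's body (75 mm by 188 mm) begins 65 mm behind the grasp point.
Start: joints at [64.355, 14.817, 87.949, -0, 77.235, -11.62], TCP at [0.133, 0.534, 0.219] pointing down, gripper open.
Joint ranges: [-179.93, 179.93], [-52.35, 119.4], [10.71, 147.94], [-69.91, 249.91], [12.55, 155.21], [-178.61, 178.61]. Speed limits (degrees/s): [147.25, 147.25, 180, 180, 180, 180].

INTERFACE

Orientations are given as a 3x3 rotation matrix whose columns are the frame's x, y, z axes.
In Python, from cell import manip gives the robot as it stands.
- The arm moves only by the tool servo_tool, never from a script. Its argument "rows" is a list of rows, each a list of 3 entries, a list of its own where there are three numbers: the closure, from 0 (fully open) to 1 (shut), then the shift along the world's x, y, z in mm, then the turn, a rotation vector about the world's x, y, z in rad. In form: [[fingers, [x, y, z], [wx, wy, wz]], ...]. A call has 1 to 5 rows; each row is the pose to reach, as a shift and turn from the pose commanded when the call began; what a row does not reach only later rows make up. A row lasts 1/12 s, in which the tool goes at most 41.7 mm and 7.16 degrees, less where a joint would pass 70% of its speed; a pose out of reach is approached as far as the arm can. A call with a gripper value outside its range is refused whole. The fingers move at their own pace and stop on an object; the grip force is fixed at half the most. Time passes only in rows, so rows that repeat a pose let the fingers close. It gives the time, the measured TCP pose, the force, the opening and the grip force at its end, in the units of the state.
- manip.observe(): the state, without advancing time (a new reading comes with each control period).
- manip.camera(name): name is "scene" or "side" or "wrist"; returns the picture (420x560x3 uint8, red, green, blue); there is no depth.
- manip.calibration(name): a dict with "K" (3x3 intrinsics, pixels), "rvec" (rotation vector, rad) and "tvec" (3), from world to camera coordinates, as OpenCV has them; the wrist camera has in their place "tool_from_camera" (4x4, takes a point from camera to tool coordinates, whose origin is the TCP and whose axes are the flange's). Camera axes: x right, y down, z forward; pixel columns grow to the right and rows downward; lengths in m; the calibration is good to about 2 mm. The wrist camera is an equidistant fisheye: a pixel r from the principal point sees the ray r / f radians off the axis. A picture is of the moment at which its call begins: read the wrist's pose just before it. calibration takes no time and is no camera call.
- manip.job_done(): hands the job in; it is judged then, once.
The state is a dict: "clock": time; "joint_positions": joint angles; "qvel": joint speeds; "joint_efforts": joint torques, N m; "position": TCP position; "tcp_rot": TCP orientation; "force": force on the tool from outside, world axes, zero at the start; "ft_torque": the same for the moment, N m; "finger_gap": opening from 0.0 (shut) to 1.0 (fully open); "finger_force": force on a finger pad.
Only numpy, scipy, OpenCV 4.12 (cv2) and the standard library are available. Lean on these libraries where they do the work, as an engineer would, in place of code of your own. Each camera call takes 0.05 s, during which the arm holds its last target. There are 200 camera calls.

## Working session

There is one attempt and no reset: what is moved stays moved. The work goes in short steps, Python scripts to look and compute and a tool call to move; the robot and the scene stay as the last step left them, time stands still between calls to the robot, and variables do not carry over. Pictures are saved under pics/ and viewed, at most 10 in all, crops included, and the job is handed in when it is done.

Besides the shell and the picture viewer there is one more tool, called after "Call:" by a JSON object that holds its "fn" and its "kwargs". servo_tool: Moves the arm, as the interface text tells. Its arguments: {"type":"object","properties":{"rows":{"type":"array"}},"required":["rows"]}

```bash
mkdir -p pics; ls; python3 - <<'E'
from cell import manip
import cv2
for n in("scene","side"):
    cv2.imwrite(f"pics/{n}0.png",cv2.cvtColor(cv2.resize(manip.camera(n),(800,600),interpolation=cv2.INTER_CUBIC),cv2.COLOR_RGB2BGR))
    print(manip.calibration(n))
print(manip.calibration("wrist"),manip.grip_depth,manip.observe())
E
```

```text
pics
{'K': array([[466.82032336,   0.        , 278.04051686],
       [  0.        , 466.82032336, 206.21584904],
       [  0.        ,   0.        ,   1.        ]]), 'rvec': array([ 0.61699034, -2.4595606 ,  1.45368892]), 'tvec': array([0.62557773, 0.16247457, 1.28211404])}
{'K': array([[446.10004631,   0.        , 276.81065235],
       [  0.        , 446.10004631, 208.64973446],
       [  0.        ,   0.        ,   1.        ]]), 'rvec': array([ 1.98671417, -0.44680312,  0.27075331]), 'tvec': array([-0.46319332,  0.25419063,  1.17959866])}
{'K': array([[325.1922621 ,   0.        , 283.90239566],
       [  0.        , 325.1922621 , 208.63364476],
       [  0.        ,   0.        ,   1.        ]]), 'tool_from_camera': array([[-4.63463824e-04, -9.61383138e-01, -2.75213095e-01,
         7.68881999e-02],
       [ 9.99999824e-01, -3.43667234e-04, -4.83508454e-04,
         1.62650693e-04],
       [ 3.70255151e-04, -2.75213271e-01,  9.61383128e-01,
        -1.65204009e-01],
       [ 0.00000000e+00,  0.00000000e+00,  0.00000000e+00,
         1.00000000e+00]])} 0.0188 {'clock': 0.1, 'joint_positions': array([ 6.43534612e+01,  1.48564402e+01,  8.80038128e+01, -4.57273422e-04,
        7.72352458e+01, -1.16205913e+01]), 'qvel': array([ 0.00023295, -0.04617324, -0.1113105 , -0.13422431,  0.19307583,
        0.03761552]), 'joint_efforts': array([ 1.83072836e-03, -4.38216591e+01, -2.84641939e+01,  7.22901849e-02,
        3.63471766e-02, -3.76363653e-05]), 'position': array([0.13307213, 0.53315508, 0.21789507]), 'tcp_rot': array([[-9.70186379e-01,  2.42358988e-01, -7.14390983e-04],
       [ 2.42359819e-01,  9.70185266e-01, -1.50592993e-03],
       [ 3.28115952e-04, -1.63417238e-03, -9.99998611e-01]]), 'force': array([0.11391554, 0.46120047, 0.20514047]), 'ft_torque': array([-0.02911235,  0.02460045,  0.01099979]), 'finger_force': 0.0, 'finger_gap': 0.9959910874783329}
```

View pics/scene0.png

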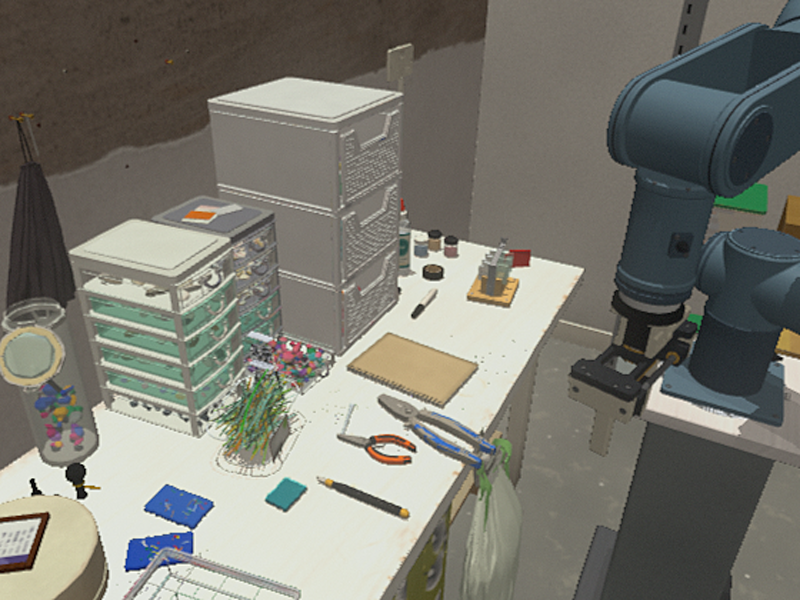

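View pics/side0.png

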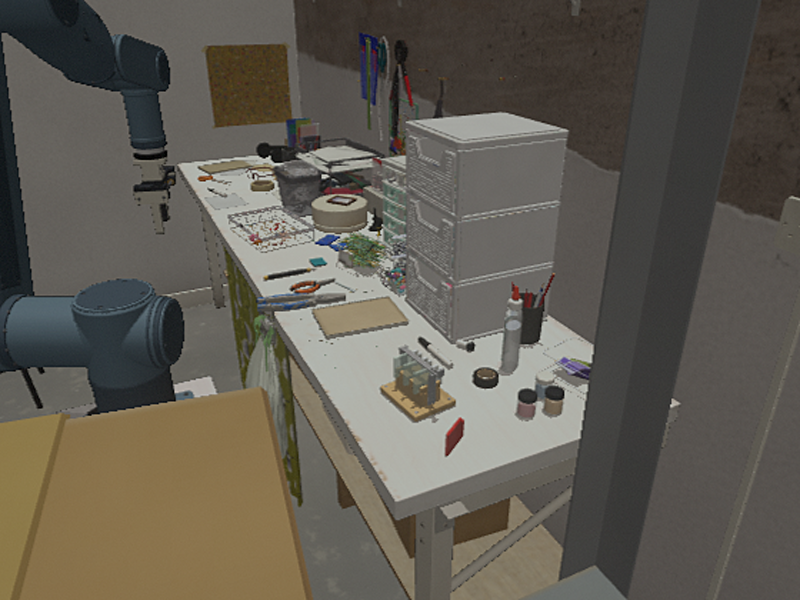

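The scene picture shows the rack at about (492,280), the red decoy beside it at (520,258) and the notebook at (413,367). In the side picture the rack is at (417,385), the decoy at (455,435) and the notebook at (360,317).

```bash
cat > h.py <<'E'
import numpy as np, cv2
from cell import manip
from scipy.spatial.transform import Rotation as R
def proj(n,P):
    c=manip.calibration(n); return cv2.projectPoints(np.array(P,float).reshape(-1,1,3),c["rvec"],c["tvec"],c["K"],None)[0].reshape(-1,2)
def ray(n,uv):
    c=manip.calibration(n);M=cv2.Rodrigues(c["rvec"])[0]
    d=M.T@np.linalg.solve(c["K"],[uv[0],uv[1],1]); return -M.T@c["tvec"],d/np.linalg.norm(d)
def onz(n,uv,z):
    o,d=ray(n,uv); return o+d*(z-o[2])/d[2]
def wpose():
    s=manip.observe();T=np.eye(4);T[:3,:3]=s["tcp_rot"];T[:3,3]=s["position"];return T@manip.calibration("wrist")["tool_from_camera"]
def wproj(T,P):
    K=manip.calibration("wrist")["K"];P=np.array(P,float).reshape(-1,3)
    p=(P-T[:3,3])@T[:3,:3];r=np.hypot(p[:,0],p[:,1]);t=np.arctan2(r,p[:,2])
    return np.c_[K[0,2]+K[0,0]*t*p[:,0]/r,K[1,2]+K[0,0]*t*p[:,1]/r]
def wray(T,uv):
    K=manip.calibration("wrist")["K"];a=np.array(uv,float)-K[:2,2];r=np.hypot(*a);t=r/K[0,0]
    return T[:3,3],T[:3,:3]@np.r_[np.sin(t)*a/r,np.cos(t)]
def wonz(T,uv,z):
    o,d=wray(T,uv);return o+d*(z-o[2])/d[2]
def save(name,im): cv2.imwrite("pics/"+name,cv2.cvtColor(im,cv2.COLOR_RGB2BGR))
E
python3 - <<'E'
from h import *
a=manip.camera("scene");b=manip.camera("side")
np.savez("im0.npz",a=a,b=b)
A=cv2.resize(a[158:233,320:370],(400,600),interpolation=cv2.INTER_CUBIC)
B=cv2.resize(b[228:303,266:316+0],(400,600),interpolation=cv2.INTER_CUBIC)
B=cv2.resize(b[232:304,264:322],(400,497),interpolation=cv2.INTER_CUBIC);B=np.vstack([B,np.zeros((103,400,3),np.uint8)])
save("crop1.png",np.hstack([A,B]))
s=1/1.42857
for uv in [(348,368),(391,334),(476,368),(443,404)]: print("nb scene",onz("scene",np.array(uv)*.7,.013).round(3))
for uv in [(325,338),(312,311),(380,298),(409,323)]: print("nb side",onz("side",np.array(uv)*.7,.013).round(3))
E
```

```text
nb scene [0.636 0.336 0.013]
nb scene [0.621 0.191 0.013]
nb scene [0.423 0.217 0.013]
nb scene [0.434 0.348 0.013]
nb side [0.415 0.178 0.013]
nb side [0.432 0.322 0.013]
nb side [0.615 0.316 0.013]
nb side [0.623 0.159 0.013]
```

View pics/crop1.png

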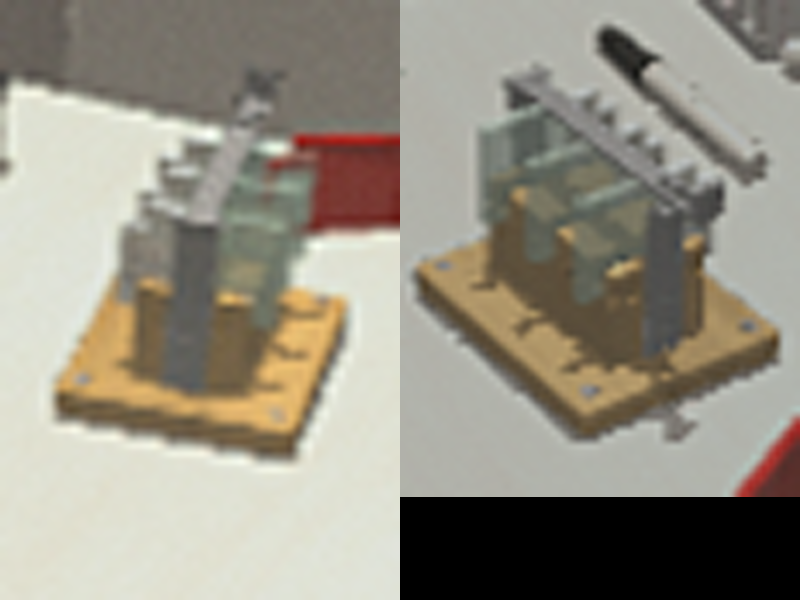

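The crop shows the rack with three clear plates under the shut hasp, and the foot's corners are readable in both views. The red plate stands apart, beside the rack, so it is not one of the three.

```bash
python3 - <<'E'
from h import *
from scipy.optimize import least_squares
S=lambda x,y:(x/8+320,y/8+158)
D=lambda x,y:((x-400)/6.897+264,y/6.897+232)
sc=[S(60,392),S(297,437),S(347,300)]
sd=[D(417,265),D(585,422),D(778,338)]
# corners rack frame
c=dict(pp=(.05,.063),mp=(-.05,.063),mm=(-.05,-.063),pm=(.05,-.063))
def W(p,pt,z): 
    a=p[2];return [p[0]+np.cos(a)*pt[0]-np.sin(a)*pt[1],p[1]+np.sin(a)*pt[0]+np.cos(a)*pt[1],z]
def f(p):
    return np.r_[(proj("scene",[W(p,c[k],.016) for k in("pp","mp","mm")])-sc).ravel(),(proj("side",[W(p,c[k],.016) for k in("mp","mm","pm")])-sd).ravel()]
r=least_squares(f,[.5,0,0]);print(r.x,r.fun.round(1))
p=r.x
def cr(uv,s): return ((uv[0]-320)*8,(uv[1]-158)*8) if s=="scene" else (400+(uv[0]-264)*6.897,(uv[1]-232)*6.897)
for nme,pt,z in [("hinge",(0,.05),.0945),("tab",(0,-.074),.1),("catch",(0,-.05),.101)]:
    w=W(p,pt,z);print(nme,np.round(w,3),[np.round(cr(proj(s,w)[0],s)) for s in("scene","side")])
E
```

```text
[ 0.50630104 -0.11385649  0.14131798] [-0.2 -1.8  0.6 -1.8  1.2 -1.6 -1.  -0.7 -0.6 -1.6  0.8 -1.4]
hinge [ 0.499 -0.064  0.094] [array([204., 213.]), array([526.,  78.])]
tab [ 0.517 -0.187  0.1  ] [array([267.,  80.]), array([706., 203.])]
catch [ 0.513 -0.163  0.101] [array([256., 100.]), array([669., 173.])]
```

Call:
{"fn": "servo_tool", "kwargs": {"rows": [[0,[88,-187,60],[0,0,0.3]],[0,[88,-187,60],[0,0,0.3]],[0,[88,-187,60],[0,0,0.3]],[0,[88,-187,60],[0,0,0.3]],[0,[88,-187,60],[0,0,0.39]]]}}

```text
clock: 0.62
position: [0.2175, 0.3531, 0.2763]
tcp_rot: [[-0.989, -0.146, -0.0], [-0.146, 0.989, -0.0], [0.0, -0.0, -1.0]]
force: [0.7, -0.6, 0.0]
finger_gap: 0.998
finger_force: 0.0
```

Call:
{"fn": "servo_tool", "kwargs": {"rows": [[0,[88,-187,20],[0,0,0]],[0,[88,-187,20],[0,0,0]],[0,[88,-187,20],[0,0,0]],[0,[88,-187,20],[0,0,0]],[0,[88,-187,20],[0,0,0]]]}}

```text
clock: 1.03
position: [0.3055, 0.1659, 0.2964]
tcp_rot: [[-0.989, -0.145, 0.001], [-0.145, 0.989, 0.0], [-0.001, 0.0, -1.0]]
force: [1.3, 0.5, -0.7]
finger_gap: 1.003
finger_force: 0.0
```

```bash
cat > rec.py <<'E'
from h import *
import json
s=manip.observe();print(s["clock"],s["joint_positions"].round(1),s["position"].round(4),R.from_matrix(s["tcp_rot"]).as_rotvec().round(3),s["tcp_rot"].round(2).tolist(),s["force"].round(1),round(s["finger_gap"],3),s["finger_force"])
open("states.jsonl","a").write(json.dumps([list(s["joint_positions"]),list(s["position"]),s["tcp_rot"].tolist()])+"\n")
E
python3 rec.py
```

```text
1.0333 [  9.9 -10.  103.3   0.   86.6 -88.4] [0.3055 0.1659 0.2964] [-0.229  3.132  0.   ] [[-0.99, -0.15, 0.0], [-0.15, 0.99, 0.0], [-0.0, 0.0, -1.0]] [ 1.3  0.5 -0.7] 1.003 0.0
```

Call:
{"fn": "servo_tool", "kwargs": {"rows": [[0,[90,-190,0],[0,0,0]],[0,[90,-190,0],[0,0,0]],[0,[90,-190,0],[0,0,0]],[0,[90,-190,0],[0,0,0]],[0,[90,-190,0],[0,0,0]]]}}

```text
clock: 1.45
position: [0.3949, -0.0227, 0.2962]
tcp_rot: [[-0.99, -0.144, 0.001], [-0.144, 0.99, -0.0], [-0.001, -0.0, -1.0]]
force: [0.1, 0.2, -0.5]
finger_gap: 1.0
finger_force: 0.0
```

Call:
{"fn": "servo_tool", "kwargs": {"rows": [[0,[20,-100,-20],[0,0,0]],[0,[20,-100,-20],[0,0,0]],[0,[20,-100,-20],[0,0,0]],[0,[20,-100,-20],[0,0,0]],[0,[20,-100,-20],[0,0,0]]]}}

```text
clock: 1.87
position: [0.4143, -0.1211, 0.2754]
tcp_rot: [[-0.99, -0.142, -0.002], [-0.142, 0.99, 0.001], [0.001, 0.002, -1.0]]
force: [-0.1, -0.2, 0.4]
finger_gap: 1.003
finger_force: 0.0
```

```bash
python3 rec.py; python3 - <<'E'
from h import *
T=wpose();im=manip.camera("wrist");np.savez("w1.npz",T=T,im=im)
c=wproj(T,[.506,-.114,.08])[0];print(c)
x,y=np.clip((c-[80,60]).round().astype(int),0,[400,300]);print(x,y)
save("w1.png",cv2.resize(im[y:y+120,x:x+160],(800,600),interpolation=cv2.INTER_CUBIC))
E
```

```text
1.8667 [ -31.2    0.3   97.     0.    82.8 -129.3] [ 0.4143 -0.1211  0.2754] [ 2.230e-01 -3.132e+00 -2.000e-03] [[-0.99, -0.14, -0.0], [-0.14, 0.99, 0.0], [0.0, 0.0, -1.0]] [-0.1 -0.2  0.4] 1.003 0.0
[278.65280511 260.49245766]
199 200
```

View pics/w1.png

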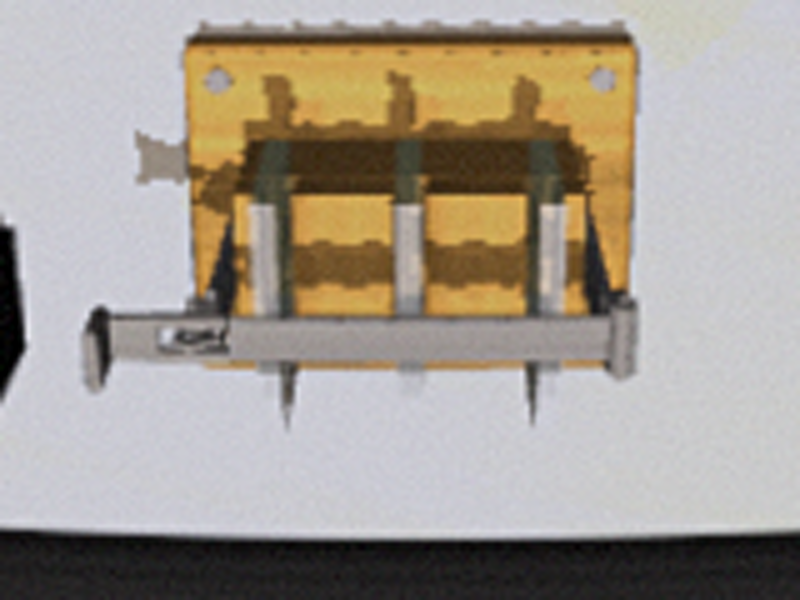

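The wrist view looks down on the rack. The strap runs along y≈340 from the tab at (98,345) to the hinge at (623,340), and the plate tops are at columns 262, 409 and 552.

```bash
python3 - <<'E'
from h import *
T=np.load("w1.npz")["T"]
g=lambda x,y,z:print((x,y),wonz(T,(x/5+199,y/5+200),z).round(4))
g(98,312,.109);g(98,345,.1);g(98,385,.109);g(623,338,.0945)
g(409,205,.091);g(262,205,.091);g(552,205,.091)
g(187,45,.016);g(636,45,.016)
for n,w in [("tab",[.517,-.187,.1]),("hinge",[.499,-.064,.0945])]: print(n,(wproj(T,w)[0]-[199,200])*5)
E
```

```text
(98, 312) [ 0.5054 -0.1828  0.109 ]
(98, 345) [ 0.5186 -0.1837  0.1   ]
(98, 385) [ 0.5244 -0.1817  0.109 ]
(623, 338) [ 0.5014 -0.0606  0.0945]
(409, 205) [ 0.4759 -0.1155  0.091 ]
(262, 205) [ 0.4808 -0.1492  0.091 ]
(552, 205) [ 0.4713 -0.0827  0.091 ]
(187, 45) [ 0.4677 -0.1785  0.016 ]
(636, 45) [ 0.4504 -0.057   0.016 ]
tab [ 84.64789885 336.73564991]
hinge [610.88000008 327.54866291]
```

```bash
python3 - <<'E'
from h import *
for uv in [(446,454),(459,448),(464,420),(450,428)]: print(onz("side",np.array(uv)*.7,.0).round(3),onz("side",np.array(uv)*.7,.046).round(3))
E
```

```text
[ 0.476 -0.286  0.   ] [ 0.448 -0.333  0.046]
[ 0.505 -0.281  0.   ] [ 0.475 -0.329  0.046]
[ 0.556 -0.214  0.   ] [ 0.522 -0.266  0.046]
[ 0.519 -0.224  0.   ] [ 0.489 -0.276  0.046]
```

Call:
{"fn": "servo_tool", "kwargs": {"rows": [[0.57,[85,-60,-60],[0,0,-1.57]],[0.57,[85,-60,-60],[0,0,-1.57]],[0.57,[85,-60,-60],[0,0,-1.57]],[0.57,[85,-60,-60],[0,0,-1.57]],[0.57,[85,-60,-60],[0,0,-1.57]]]}}

```text
clock: 2.33
position: [0.5001, -0.179, 0.2141]
tcp_rot: [[-0.885, 0.465, -0.003], [0.465, 0.885, 0.002], [0.004, 0.001, -1.0]]
force: [-0.0, 0.4, -0.0]
finger_gap: 0.692
finger_force: 0.0
```

Call:
{"fn": "servo_tool", "kwargs": {"rows": [[0.57,[17,-5,-30],[0,0,-0.946]],[0.57,[17,-5,-60],[0,0,-0.946]],[0.57,[17,-5,-60],[0,0,-0.946]],[0.57,[17,-5,-60],[0,0,-0.946]],[0.57,[17,-5,-60],[0,0,-0.946]]]}}

```text
clock: 2.75
position: [0.5166, -0.1831, 0.156]
tcp_rot: [[-0.446, 0.895, -0.001], [0.895, 0.446, 0.001], [0.001, -0.0, -1.0]]
force: [-0.1, -0.3, 0.2]
finger_gap: 0.434
finger_force: 0.0
```

Call:
{"fn": "servo_tool", "kwargs": {"rows": [[0.57,[0,0,0],[0,0,-0.32]],[0.57,[0,0,0],[0,0,-0.32]],[0.57,[0,0,0],[0,0,-0.32]],[0.57,[0,0,0],[0,0,-0.32]],[0.57,[0,0,0],[0,0,-0.32]]]}}

```text
clock: 3.17
position: [0.517, -0.1839, 0.1568]
tcp_rot: [[-0.15, 0.989, 0.001], [0.989, 0.15, -0.0], [-0.0, 0.001, -1.0]]
force: [0.3, -0.9, 1.7]
finger_gap: 0.43
finger_force: 0.0
```

```bash
python3 rec.py; python3 - <<'E'
from h import *
T=wpose();im=manip.camera("wrist");np.savez("w2.npz",T=T,im=im)
c=wproj(T,[.517,-.184,.1])[0];print(c)
x,y=(0,0)
x,y=np.clip((c-[140,130]).round().astype(int),0,[280,210]);print(x,y)
save("w2.png",cv2.resize(im[y:y+210,x:x+280],(800,600),interpolation=cv2.INTER_CUBIC))
E
```

```text
3.1667 [-31.2  17.5  93.4   0.   69.1 -39.9] [ 0.517  -0.1839  0.1568] [2.048e+00 2.382e+00 1.000e-03] [[-0.15, 0.99, 0.0], [0.99, 0.15, -0.0], [-0.0, 0.0, -1.0]] [ 0.3 -0.9  1.7] 0.43 0.0
[284.33791091 226.31349687]
144 96
```

View pics/w2.png

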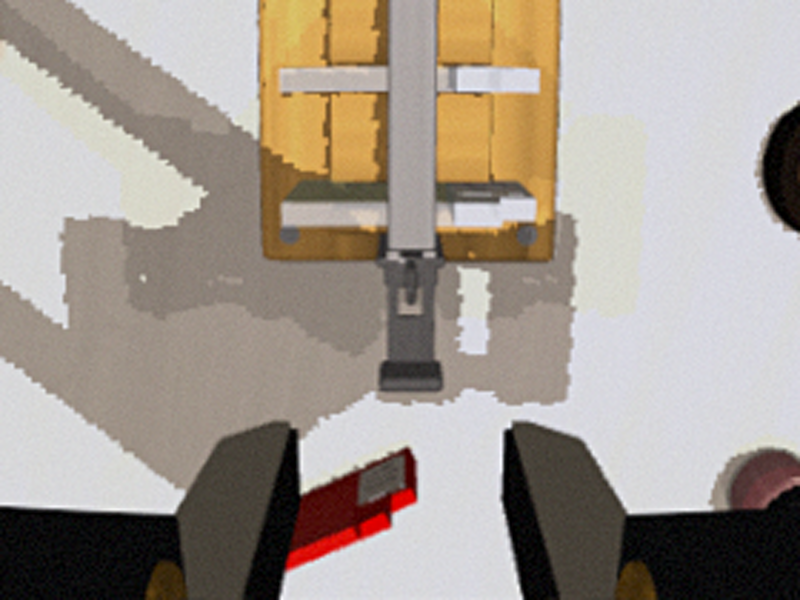

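The tab is at (411,375), nearly centred between the fingers. The frosted parts look whiter, at the +x (right) ends of the plates. I'll descend and grip the tab by its width.

Call:
{"fn": "servo_tool", "kwargs": {"rows": [[0.57,[2,0,-35],[0,0,0]],[0.57,[2,0,-73],[0,0,0]],[0.57,[2,0,-73],[0,0,0]],[0.95,[2,0,-73],[0,0,0]],[0.95,[2,0,-73],[0,0,0]]]}}

```text
clock: 3.63
position: [0.5194, -0.1857, 0.0845]
tcp_rot: [[-0.147, 0.989, 0.001], [0.989, 0.147, -0.001], [-0.001, 0.001, -1.0]]
force: [0.7, 0.3, 0.5]
finger_gap: 0.335
finger_force: 0.0
```

Call:
{"fn": "servo_tool", "kwargs": {"rows": [[0.95,[0,0,0],[0,0,0]],[0.95,[0,0,0],[0,0,0]],[0.95,[0,0,0],[0,0,0]]]}}

```text
clock: 3.88
position: [0.5199, -0.1863, 0.085]
tcp_rot: [[-0.146, 0.989, 0.003], [0.989, 0.146, -0.002], [-0.002, 0.003, -1.0]]
force: [0.6, 0.2, 1.8]
finger_gap: 0.164
finger_force: 30.0
```

Call:
{"fn": "servo_tool", "kwargs": {"rows": [[0.95,[-0.4,3,21.4],[0,0,0]],[0.95,[-1.4,9.6,42],[0,0,0]],[0.95,[-2.8,19.7,61],[0,0,0]],[0.95,[-4.6,32.9,78.2],[0,0,0]],[0.95,[-6.9,48.8,92.7],[0,0,0]]]}}

```text
clock: 4.3
position: [0.5125, -0.1373, 0.1779]
tcp_rot: [[-0.145, 0.989, 0.003], [0.989, 0.145, -0.002], [-0.002, 0.003, -1.0]]
force: [1.4, 0.5, -3.7]
finger_gap: 0.161
finger_force: 30.0
```

Call:
{"fn": "servo_tool", "kwargs": {"rows": [[0.95,[-2.6,18.1,11.4],[0,0,0]],[0.95,[-6.8,48.4,22.2],[0,0,0]],[0.95,[-11.4,80.4,24.8],[0,0,0]],[0.95,[-15.8,112,18.9],[0,0,0]],[0.95,[-20,141,5],[0,0,0]]]}}

```text
clock: 4.72
position: [0.4918, 0.0052, 0.1838]
tcp_rot: [[-0.145, 0.989, 0.004], [0.989, 0.145, -0.002], [-0.002, 0.003, -1.0]]
force: [0.0, -3.3, -4.1]
finger_gap: 0.162
finger_force: 30.0
```

Call:
{"fn": "servo_tool", "kwargs": {"rows": [[0.3,[0,0,0],[0,0,0]],[0.3,[0,0,0],[0,0,0]],[0.3,[0,0,0],[0,0,0]],[0.3,[0,0,30],[0,0,0]],[0.3,[0,0,70],[0,0,0]]]}}

```text
clock: 5.13
position: [0.4897, 0.0035, 0.2488]
tcp_rot: [[-0.144, 0.99, -0.008], [0.99, 0.144, 0.001], [0.002, -0.007, -1.0]]
force: [1.2, -0.5, -0.3]
finger_gap: 0.473
finger_force: 0.0
```

Call:
{"fn": "servo_tool", "kwargs": {"rows": [[0.3,[0,-41,30],[0,0,0]],[0.3,[0,-82,30],[0,0,0]],[0.3,[0,-120,30],[0,0,0]],[0.3,[0,-150,30],[0,0,0]],[0.3,[0,-150,30],[0,0,0]]]}}

```text
clock: 5.55
position: [0.4916, -0.1531, 0.2812]
tcp_rot: [[-0.139, 0.99, 0.0], [0.99, 0.139, -0.004], [-0.004, -0.0, -1.0]]
force: [0.3, -0.5, -0.9]
finger_gap: 0.698
finger_force: 0.0
```

```bash
python3 rec.py; python3 - <<'E'
from h import *
T=wpose();im=manip.camera("wrist");np.savez("w3.npz",T=T,im=im)
c=wproj(T,[.508,-.111,.09])[0];print(c)
x,y=np.clip((c-[100,75]).round().astype(int),0,[360,270]);print(x,y)
save("w3.png",cv2.resize(im[y:y+150,x:x+200],(800,600),interpolation=cv2.INTER_CUBIC))
E
```

```text
5.55 [-29.6   9.1  86.5  -0.2  84.3 -37.5] [ 0.4916 -0.1531  0.2812] [ 2.06   2.368 -0.004] [[-0.14, 0.99, 0.0], [0.99, 0.14, -0.0], [-0.0, -0.0, -1.0]] [ 0.3 -0.5 -0.9] 0.698 0.0
[304.35910266 151.21687984]
204 76
```

View pics/w3.png

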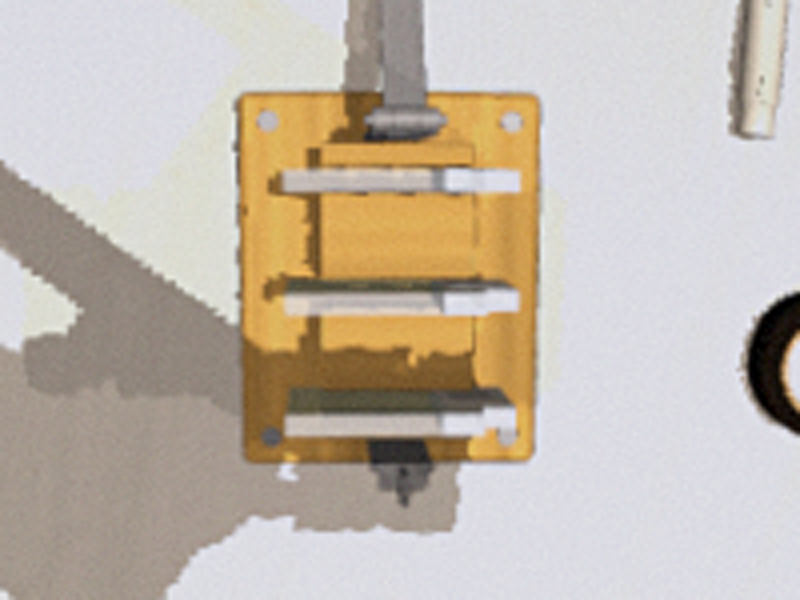

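The hasp hangs off the rack outside. All three frosted, notched ends are to the right (+x), so each label faces +y. The middle plate is centred at (402,301), where I expected it. Next I make small tilts so I can fit the arm's kinematics for the final horizontal pose.

Call:
{"fn": "servo_tool", "kwargs": {"rows": [[0.3,[0,0,60],[0.12,0,0]],[0.3,[0,0,100],[0.24,0,0]],[0.3,[0,0,100],[0.36,0,0]],[0.3,[0,0,100],[0.36,0,0]],[0.3,[0,0,100],[0.36,0,0]]]}}

```text
clock: 6.02
position: [0.4918, -0.1474, 0.3802]
tcp_rot: [[-0.142, 0.99, 0.001], [0.927, 0.133, 0.351], [0.347, 0.05, -0.936]]
force: [-0.3, 0.9, -0.4]
finger_gap: 0.7
finger_force: 0.0
```

```bash
python3 rec.py
```

```text
6.0167 [-40.7  13.3  71.   16.3 108.6 -45.4] [ 0.4918 -0.1474  0.3802] [-1.887 -2.177 -0.395] [[-0.14, 0.99, 0.0], [0.93, 0.13, 0.35], [0.35, 0.05, -0.94]] [-0.3  0.9 -0.4] 0.7 0.0
```

Call:
{"fn": "servo_tool", "kwargs": {"rows": [[0.3,[-30,0,0],[0,-0.12,0]],[0.3,[-60,0,0],[0,-0.24,0]],[0.3,[-60,0,0],[0,-0.36,0]],[0.3,[-60,0,0],[0,-0.48,0]],[0.3,[-60,0,0],[0,-0.48,0]]]}}

```text
clock: 6.43
position: [0.4288, -0.1427, 0.3774]
tcp_rot: [[-0.287, 0.855, 0.433], [0.926, 0.132, 0.354], [0.245, 0.502, -0.829]]
force: [-1.4, 0.6, -0.2]
finger_gap: 0.702
finger_force: 0.0
```

```bash
python3 rec.py
```

```text
6.4333 [-62.   -6.1  97.6  33.4  95.  -74.2] [ 0.4288 -0.1427  0.3774] [1.794 2.266 0.863] [[-0.29, 0.85, 0.43], [0.93, 0.13, 0.35], [0.25, 0.5, -0.83]] [-1.4  0.6 -0.2] 0.702 0.0
```

```bash
cat > kin.py <<'E'
import numpy as np, json
from scipy.spatial.transform import Rotation as R
from scipy.optimize import least_squares
st=[json.loads(l) for l in open("states.jsonl")]
st.append([[64.353,14.856,88.004,0,77.235,-11.62],[.13307,.53315,.21790],[[-.970186,.242359,-.0007],[.24236,.970185,-.0015],[.0003,-.0016,-1]]])
def fk(q,p,s4=1):
    q=np.radians(q);A=np.eye(3);t=np.zeros(3)
    for ax,a,off in [("z",q[0],(p[0],p[1],p[2])),("y",q[1],(0,0,p[3])),("y",q[2],(p[4],0,p[5])),("z",s4*q[3],(0,0,0)),("y",q[4],(p[6],p[8],p[7]))]:
        A=A@R.from_euler(ax,a).as_matrix();t=t+A@np.array(off)
    return t,A@R.from_euler("z",q[5]+np.pi/2).as_matrix()
p0=[0,0,.35,.4,0,.4,0,.3,.11]
def fit(s4):
    def f(p):
        o=[]
        for q,x,M in st:
            t,A=fk(q,p,s4);o+=[(t-x)*1,(A-np.array(M)).ravel()*.2]
        return np.r_[np.concatenate(o),1e-4*(np.array(p)-p0)]
    return least_squares(f,p0)
F={s:fit(s) for s in(1,-1)}
S4=min(F,key=lambda s:F[s].cost);P=F[S4].x
def ik(x,M,q0):
    lo=np.array([-179.9,-52.3,10.8,-69.9,12.6,-178.6]);hi=np.array([179.9,119.4,147.9,249.9,155.2,178.6])
    def f(q):
        t,A=fk(q,P,S4);return np.r_[(t-x)*3,R.from_matrix(A.T@M).as_rotvec()]
    r=least_squares(f,np.clip(q0,lo+.1,hi-.1),bounds=(lo,hi),x_scale=50);return r.x,np.abs(r.fun).max()
if __name__=="__main__":
    for s in F: print(s,F[s].cost,F[s].x.round(4))
    for q,x,M in st: 
        t,A=fk(q,P,S4);print((np.array(t)-x).round(4),np.abs(A-M).max().round(3))
E
python3 kin.py
```

```text
1 4.1178352965059225e-10 [ 0.      0.1108  0.2217  0.5344  0.0602  0.4259  0.      0.3669 -0.    ]
-1 0.06397914618960783 [-0.0392  0.3319 -0.6464  0.3957 -0.292   0.3724 -0.0347 -0.2822 -0.217 ]
[0. 0. 0.] 0.0
[-0.  0.  0.] 0.0
[-0.  0.  0.] 0.0
[-0.  0.  0.] 0.0
[-0.  0.  0.] 0.0
[-0. -0. -0.] 0.0
[ 0.  0. -0.] 0.0
```

```bash
cat > plan.py <<'E'
from kin import *
np.set_printoptions(suppress=True,precision=1,linewidth=160)
yr=.14; ny=-.09; nc=np.array([.525,.258,0])
Rz=lambda a:R.from_euler("z",a).as_matrix()
Rp0=Rz(yr)
def tool0(s):
    y=s*Rp0[:,1];z=np.array([0,0,-1.]);return np.c_[np.cross(y,z),y,z]
def fin(s,dy=0,tilt=0):  # tilt: about plate x axis (pitch tool down>0)
    x=Rz(ny+dy)@[0,-1,0];y=np.array([0,0,1.]);Rf=np.c_[x,y,np.cross(x,y)]
    Rf=R.from_rotvec(tilt*x).as_matrix()@Rf
    return Rf@Rp0.T@tool0(s),Rf
if __name__=="__main__":
    for s in(1,-1):
        out=[]
        q0,e=ik(np.array([.508,-.111,.064]),tool0(s),[-30,25,90,0,65,-127 if s>0 else 53])
        print("grasp",s,q0,e)
        for dy in(-.25,0,.25):
          for tilt in(-.15,0,.15):
            for z in(.2,.3,.4,.5):
              for px in(-.06,.03):
                M,Rf=fin(s,dy,tilt);po=nc+Rz(ny)@[px,0,z]; x=po+Rf@[0,0,.019]
                for sd in([-30,10,110,90,60,-90],[-30,10,110,180,40,90],[20,0,110,-60,60,0],[-60,10,110,90,60,90]):
                    q,e=ik(x,M,sd)
                    if e<2e-3: out.append((min(q[4]-12.6,q[3]+70,250-q[3],178-abs(q[5]),q[2]-10.7,148-q[2],q[1]+52),dy,tilt,z,px,q))
        out.sort(key=lambda o:-o[0])
        print(s,len(out))
        for o in out[:12]:print(o)
E
python3 plan.py
```

```text
grasp 1 [ -24.6   20.9  103.5   -0.    55.6 -122.7] 8.276712648580542e-14
1 76
(np.float64(18.453482635039734), 0, 0.15, 0.5, 0.03, array([ 39.8,   2.7, 126. , 231.5,  63. , 141.8]))
(np.float64(18.45348263305104), 0, 0.15, 0.5, 0.03, array([ 39.8,   2.7, 126. , 231.5,  63. , 141.8]))
(np.float64(16.832952115659772), 0.25, 0, 0.5, 0.03, array([ 22.9, -12.9, 129.2, 208.9,  29.4, 154.3]))
(np.float64(16.83295198233037), 0.25, 0, 0.5, 0.03, array([ 22.9, -12.9, 129.2, 208.9,  29.4, 154.3]))
(np.float64(15.715451905913028), 0, 0.15, 0.4, 0.03, array([ 39.8,  15.8, 132.3, 226. ,  75.9, 157.4]))
(np.float64(15.715451861111944), 0, 0.15, 0.4, 0.03, array([ 39.8,  15.8, 132.3, 226. ,  75.9, 157.4]))
(np.float64(15.636669259964009), 0, 0, 0.4, 0.03, array([ 40.3,   7.5, 129.3, 234.4,  61.3, 146.2]))
(np.float64(15.636669225950527), 0, 0, 0.4, 0.03, array([ 40.3,   7.5, 129.3, 234.4,  61.3, 146.2]))
(np.float64(14.99174091294148), 0.25, 0, 0.5, -0.06, array([ 36.9, -19.4, 133. , 232.7,  35.8, 133.2]))
(np.float64(14.991740905217227), 0.25, 0, 0.5, -0.06, array([ 36.9, -19.4, 133. , 232.7,  35.
[... 840 characters left out ...]
2952115121614), 0.25, 0, 0.5, 0.03, array([ 22.9, -12.9, 129.2, 208.9,  29.4, -25.7]))
(np.float64(15.715451865177045), 0, 0.15, 0.4, 0.03, array([ 39.8,  15.8, 132.3, 226. ,  75.9, -22.6]))
(np.float64(15.715451865170678), 0, 0.15, 0.4, 0.03, array([ 39.8,  15.8, 132.3, 226. ,  75.9, -22.6]))
(np.float64(15.715451792062197), 0, 0.15, 0.4, 0.03, array([ 39.8,  15.8, 132.3, 226. ,  75.9, -22.6]))
(np.float64(15.63666926080765), 0, 0, 0.4, 0.03, array([ 40.3,   7.5, 129.3, 234.4,  61.3, -33.8]))
(np.float64(15.636669260396076), 0, 0, 0.4, 0.03, array([ 40.3,   7.5, 129.3, 234.4,  61.3, -33.8]))
(np.float64(15.636669259962531), 0, 0, 0.4, 0.03, array([ 40.3,   7.5, 129.3, 234.4,  61.3, -33.8]))
```

```bash
cat > rel.py <<'E'
from plan import *
from cell import manip
def rel(x,M,x0=None,M0=None):
    s=manip.observe();x0=s["position"] if x0 is None else x0;M0=s["tcp_rot"] if M0 is None else M0
    return ((np.array(x)-x0)*1000).round(0),R.from_matrix(M@M0.T).as_rotvec().round(3)
E
python3 - <<'E'
from rel import *
from h import onz
np.set_printoptions(suppress=True,precision=3)
print(rel([.508,-.111,.18],tool0(-1)))
for uv in [(410,322),(449,342),(555,325)]: print("drawer base",onz("side",np.array(uv)*.7,0))
E
```

```text
(array([  79.,   32., -197.]), array([ 0.096,  0.658, -1.608]))
drawer base [0.638 0.185 0.   ]
drawer base [0.676 0.057 0.   ]
drawer base [0.949 0.017 0.   ]
```

Call:
{"fn": "servo_tool", "kwargs": {"rows": [[0.83,[79,32,-60],[0.096,0.658,-1.608]],[0.83,[79,32,-60],[0.096,0.658,-1.608]],[0.83,[79,32,-100],[0.096,0.658,-1.608]],[0.83,[79,32,-130],[0.096,0.658,-1.608]],[0.83,[79,32,-150],[0.096,0.658,-1.608]]]}}

```text
clock: 6.85
position: [0.5102, -0.1103, 0.2267]
tcp_rot: [[0.313, 0.878, 0.363], [0.911, -0.386, 0.149], [0.27, 0.284, -0.92]]
force: [-1.2, 0.7, -0.6]
finger_gap: 0.393
finger_force: 0.0
```

```bash
python3 -c "
from rel import *
np.set_printoptions(suppress=True,precision=3)
print(rel([.508,-.111,.18],tool0(-1)),manip.observe()['joint_positions'])"
```

```text
(array([ -2.,  -1., -47.]), array([ 0.059,  0.418, -1.044])) [-39.218   1.219 107.207  22.934  62.085 -27.05 ]
```

Call:
{"fn": "servo_tool", "kwargs": {"rows": [[0.83,[-2,-1,0],[0.059,0.418,-1.044]],[0.83,[-2,-1,0],[0.059,0.418,-1.044]],[0.83,[-2,-1,0],[0.059,0.418,-1.044]],[0.83,[-2,-1,0],[0.059,0.418,-1.044]],[0.83,[-2,-1,0],[0.059,0.418,-1.044]]]}}

```text
clock: 7.27
position: [0.5095, -0.1129, 0.231]
tcp_rot: [[0.806, 0.561, 0.188], [0.57, -0.822, 0.01], [0.16, 0.099, -0.982]]
force: [0.3, -0.2, 0.0]
finger_gap: 0.173
finger_force: 0.0
```

```bash
python3 -c "
from rel import *
np.set_printoptions(suppress=True,precision=3)
print(rel([.508,-.111,.16],tool0(-1)),manip.observe()['joint_positions'])"
```

```text
(array([ -2.,   2., -71.]), array([ 0.034,  0.188, -0.466])) [-28.9     4.719  99.5     6.231  66.667  24.295]
```

Call:
{"fn": "servo_tool", "kwargs": {"rows": [[0.83,[-2,2,-30],[0.034,0.188,-0.466]],[0.83,[-2,2,-60],[0.034,0.188,-0.466]],[0.83,[-2,2,-71],[0.034,0.188,-0.466]],[0.83,[-2,2,-71],[0.034,0.188,-0.466]],[0.83,[-2,2,-71],[0.034,0.188,-0.466]]]}}

```text
clock: 7.68
position: [0.5083, -0.1111, 0.1585]
tcp_rot: [[0.99, 0.141, 0.0], [0.141, -0.99, -0.0], [0.0, 0.0, -1.0]]
force: [0.9, -0.2, 0.5]
finger_gap: 0.17
finger_force: 0.0
```

```bash
python3 - <<'E'
from h import *
from rel import rel,tool0
print(rel([.508,-.111,.064],tool0(-1)))
T=wpose();im=manip.camera("wrist");np.savez("w4.npz",T=T,im=im)
c=wproj(T,[.508,-.111,.091])[0];print(c)
x,y=np.clip((c-[100,75]).round().astype(int),0,[360,270]);print(x,y)
save("w4.png",cv2.resize(im[y:y+150,x:x+200],(800,600),interpolation=cv2.INTER_CUBIC))
f=lambda p:(wproj(T,p)[0]-[x,y])*4
r=lambda a,b,z:np.array([.508,-.111,z])+[np.cos(.14)*a-np.sin(.14)*b,np.sin(.14)*a+np.cos(.14)*b,0]
for b in(-.034,0,.034):print(b,f(r(-.033,b,.091)),f(r(.02,b,.091)))
E
```

```text
(array([ -0.,   0., -94.]), array([ 0.,  0., -0.]))
[284.  221.3]
184 146
-0.034 [571.4 458.9] [583.6 198.4]
0 [399.8 460. ] [400.2 197.8]
0.034 [228.1 458.6] [216.7 198. ]
```

View pics/w4.png

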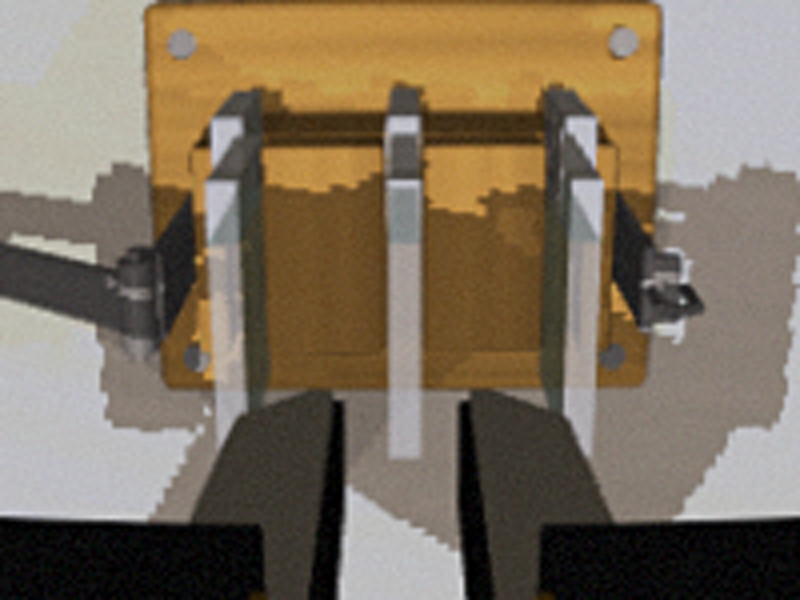

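All three notched, frosted ends are at the top of the picture (+x). The middle plate is at column 403, centred between the fingertips at 343 and 462, so this is the one to grasp.

Call:
{"fn": "servo_tool", "kwargs": {"rows": [[0.83,[0,-0.5,-30],[0,0,0]],[0.83,[0,-0.5,-55],[0,0,0]],[0.83,[0,-0.5,-75],[0,0,0]],[0.83,[0,-0.5,-93],[0,0,0]],[0.83,[0,-0.5,-93],[0,0,0]]]}}

```text
clock: 8.15
position: [0.5049, -0.1116, 0.0642]
tcp_rot: [[0.989, 0.147, 0.0], [0.147, -0.989, 0.003], [0.0, -0.003, -1.0]]
force: [-1.0, 0.6, -0.2]
finger_gap: 0.172
finger_force: 0.0
```

Call:
{"fn": "servo_tool", "kwargs": {"rows": [[1,[0,0,0],[0,0,0]],[1,[0,0,0],[0,0,0]],[1,[0,0,0],[0,0,0]],[1,[0,0,0],[0,0,0]]]}}

```text
clock: 8.48
position: [0.5076, -0.113, 0.0681]
tcp_rot: [[0.99, 0.143, 0.006], [0.143, -0.99, 0.001], [0.006, -0.001, -1.0]]
force: [0.1, 3.4, 3.3]
finger_gap: 0.062
finger_force: 30.0
```

Call:
{"fn": "servo_tool", "kwargs": {"rows": [[1,[0,0,10],[0,0,0]],[1,[0,0,25],[0,0,0]],[1,[0,0,45],[0,0,0]],[1,[0,0,70],[0,0,0]],[1,[0,0,95],[0,0,0]]]}}

```text
clock: 8.9
position: [0.5067, -0.1137, 0.1638]
tcp_rot: [[0.99, 0.142, 0.004], [0.142, -0.99, 0.001], [0.004, -0.0, -1.0]]
force: [0.8, 0.4, -1.3]
finger_gap: 0.062
finger_force: 30.0
```

Call:
{"fn": "servo_tool", "kwargs": {"rows": [[1,[0,0,40],[0,0,0]],[1,[0,0,80],[0,0,0]],[1,[0,0,120],[0,0,0]],[1,[0,0,160],[0,0,0]],[1,[0,0,160],[0,0,0]]]}}

```text
clock: 9.32
position: [0.5096, -0.1149, 0.3321]
tcp_rot: [[0.99, 0.142, 0.019], [0.142, -0.99, -0.006], [0.018, 0.009, -1.0]]
force: [0.7, -0.5, 0.2]
finger_gap: 0.06
finger_force: 30.0
```

```bash
cat > path.py <<'E'
from rel import *
import sys
np.set_printoptions(suppress=True,precision=3,linewidth=170)
def show(qs):
    M0=tool0(-1)
    for q in qs:
        t,A=fk(q,P,S4);w=t-A[:,2]*.367
        print(q.round(0),"tcp",t.round(3),"approach",A[:,2].round(2),"wrist",w.round(2),"plate far edge",(t+A[:,2]*.019).round(3))
E
python3 - <<'E'
from path import *
s=manip.observe();q0=s["joint_positions"];print(s["position"],s["finger_force"],s["finger_gap"])
for dy in(.1,.2,.3):
  for z in(.3,.4,.5):
    for px in(-.06,-.03,0,.03):
      M,Rf=fin(-1,dy,0);po=nc+Rz(ny)@[px,0,z];x=po+Rf@[0,0,.019]
      q,e=ik(x,M,[30,0,125,220,50,-30])
      if e<2e-3:print(dy,z,px,q.round(0))
      if (dy,z,px)==(.2,.4,-.03):Q=q
show([q0+(Q-q0)*f for f in np.linspace(0,1,9)])
E
```

```text
[ 0.51  -0.115  0.332] 29.984651505947113 0.05959958258363252
0.1 0.3 -0.06 [ 49.  20. 143. 230.  79. -13.]
0.1 0.3 -0.03 [ 44.  20. 142. 224.  77. -12.]
0.1 0.3 0 [ 39.  20. 141. 220.  75. -12.]
0.1 0.3 0.03 [ 35.  21. 139. 216.  73. -12.]
0.1 0.4 -0.06 [ 49.   1. 137. 237.  63. -34.]
0.1 0.4 -0.03 [ 44.   2. 136. 232.  61. -32.]
0.1 0.4 0 [ 39.   3. 135. 227.  58. -29.]
0.1 0.4 0.03 [ 35.   4. 133. 223.  56. -27.]
0.1 0.5 -0.06 [ 49. -11. 128. 248.  54. -56.]
0.1 0.5 -0.03 [ 44. -10. 127. 244.  49. -53.]
0.1 0.5 0 [ 39.  -9. 126. 240.  46. -50.]
0.1 0.5 0.03 [ 35.  -7. 125. 235.  43. -47.]
0.2 0.3 -0.03 [ 36.  19. 147. 211.  78.  -7.]
0.2 0.3 0 [ 31.  19. 145. 206.  76.  -7.]
0.2 0.3 0.03 [ 27.  20. 143. 202.  74.  -6.]
0.2 0.4 -0.06 [ 42.  -4. 141. 224.  57. -28.]
0.2 0.4 -0.03 [ 36.  -2. 140. 218.  54. -24.]
0.2 0.4 0 [ 31.  -1. 139. 212.  53. -21.]
0.2 0.4 0.03 [ 27.   1. 137. 207.  51. -18.]
0.2 0.5 -0.06 [ 42. -17. 132. 239.  42. -51.]
0.2 0.5 -0.03 [ 36. -15. 131. 233.  38. -46.]
0.2 0.5 0 [ 31. -13. 129. 227.  36. -41.]
0.2 0.5 0.03 [ 27. -11. 128. 220.  34. -35.]
0.3 0.3 0.
[... 979 characters left out ...]
 6.   3. 110. 109.  72.  16.] tcp [0.497 0.491 0.591] approach [0.32 0.93 0.16] wrist [0.38 0.15 0.53] plate far edge [0.503 0.509 0.594]
[ 13.   2. 118. 136.  68.   6.] tcp [0.503 0.473 0.639] approach [0.5  0.77 0.39] wrist [0.32 0.19 0.49] plate far edge [0.512 0.487 0.647]
[ 21.   0. 125. 163.  63.  -4.] tcp [0.517 0.415 0.619] approach [0.72 0.55 0.43] wrist [0.25 0.21 0.46] plate far edge [0.53  0.425 0.627]
[ 28.  -1. 133. 191.  59. -14.] tcp [0.515 0.34  0.532] approach [0.91 0.31 0.28] wrist [0.18 0.22 0.43] plate far edge [0.532 0.346 0.538]
[ 36.  -2. 140. 218.  54. -24.] tcp [0.476 0.259 0.4  ] approach [ 0.99  0.11 -0.  ] wrist [0.11 0.22 0.4 ] plate far edge [0.495 0.261 0.4  ]
```

```bash
cat > path2.py <<'E'
from path import *
def mk():
    q0,e0=ik(np.array([.43,-.06,.36]),tool0(-1),manip.observe()["joint_positions"])
    M,Rf=fin(-1,.12,0);po=nc+Rz(ny)@[.03,0,.38];x=po+Rf@[0,0,.019]
    Q,e=ik(x,M,[35,5,133,220,56,-27]); 
    f=np.linspace(0,1,61);qs=[q0+(Q-q0)*a+np.array([0,-10,0,0,0,0])*np.sin(np.pi*a) for a in f]
    # resample by cost
    T=[fk(q,P,S4) for q in qs];c=[0]
    for a,b in zip(T,T[1:]): c.append(c[-1]+max(np.linalg.norm(a[0]-b[0])/.038,np.degrees(R.from_matrix(a[1].T@b[1]).magnitude())/6.6))
    n=int(np.ceil(c[-1]/5));fs=np.interp(np.linspace(0,c[-1],n+1),c,f)
    return e0,e,c[-1],[q0+(Q-q0)*a+np.array([0,-10,0,0,0,0])*np.sin(np.pi*a) for a in fs]
if __name__=="__main__":
    e0,e,c,W=mk();print(e0,e,c,len(W));show(W)
    print("to start",rel(*fk(W[0],P,S4)))
    for a,b in zip(W,W[1:]):
        A=fk(a,P,S4);B=fk(b,P,S4);print(rel(B[0],B[1],A[0],A[1]),"body xmax",max((B[0]+B[1]@[i*.04,j*.094,-k])[0] for i in(-1,1) for j in(-1,1) for k in(.08,.2)).round(3))
    np.save("W.npy",W)
E
python3 path2.py
```

```text
6.181555267659178e-12 1.18456594533356e-09 35.47088408848425 9
[-23.  -1.  87.  -0.  94.  59.] tcp [ 0.43 -0.06  0.36] approach [-0. -0. -1.] wrist [ 0.43 -0.06  0.73] plate far edge [ 0.43  -0.06   0.341]
[-18.  -3.  91.  20.  91.  52.] tcp [0.456 0.106 0.365] approach [ 0.12  0.33 -0.94] wrist [ 0.41 -0.01  0.71] plate far edge [0.459 0.112 0.347]
[-12.  -5.  96.  42.  87.  44.] tcp [0.454 0.266 0.413] approach [ 0.17  0.64 -0.75] wrist [0.39 0.03 0.69] plate far edge [0.457 0.279 0.399]
[ -6.  -7. 102.  66.  83.  35.] tcp [0.428 0.403 0.507] approach [ 0.17  0.9  -0.41] wrist [0.36 0.07 0.66] plate far edge [0.432 0.42  0.499]
[  2.  -8. 108.  97.  78.  23.] tcp [0.4   0.483 0.639] approach [0.18 0.98 0.07] wrist [0.33 0.12 0.61] plate far edge [0.404 0.501 0.64 ]
[ 11.  -6. 116. 131.  73.  10.] tcp [0.425 0.464 0.729] approach [0.35 0.8  0.49] wrist [0.3  0.17 0.55] plate far edge [0.432 0.479 0.738]
[ 20.  -2. 124. 167.  67.  -3.] tcp [0.505 0.386 0.681] approach [0.69 0.48 0.55] wrist [0.25 0.21 0.48] plate far edge [0.518 0.395 0.691]
[ 27.   2. 130. 195.  62. -14.] tcp [0.55 
[... 231 characters left out ...]
55 0.38 ]
to start (array([-80.,  55.,  28.]), array([ 0.006,  0.019, -0.003]))
(array([ 26., 166.,   5.]), array([ 0.318, -0.16 ,  0.229])) body xmax 0.519
(array([ -2., 161.,  49.]), array([ 0.339, -0.17 ,  0.187])) body xmax 0.527
(array([-26., 137.,  93.]), array([ 0.391, -0.167,  0.124])) body xmax 0.51
(array([-28.,  80., 132.]), array([ 0.483, -0.12 ,  0.01 ])) body xmax 0.484
(array([ 25., -19.,  90.]), array([ 0.472,  0.05 , -0.168])) body xmax 0.491
(array([ 79., -77., -48.]), array([ 0.31 ,  0.267, -0.293])) body xmax 0.523
(array([  45.,  -71., -145.]), array([ 0.1  ,  0.336, -0.259])) body xmax 0.514
(array([ -14.,  -61., -156.]), array([-0.004,  0.318, -0.199])) body xmax 0.457
```

Call:
{"fn": "servo_tool", "kwargs": {"rows": [[1,[-30,20,12],[0,0,0]],[1,[-60,42,24],[0,0.01,0]],[1,[-80,55,28],[0.006,0.019,0]],[1,[-80,55,28],[0.006,0.019,0]]]}}

```text
clock: 9.65
position: [0.4242, -0.0565, 0.3528]
tcp_rot: [[0.99, 0.143, -0.012], [0.143, -0.99, 0.006], [-0.011, -0.008, -1.0]]
force: [1.4, 0.2, -0.6]
finger_gap: 0.061
finger_force: 30.0
```

Call:
{"fn": "servo_tool", "kwargs": {"rows": [[1,[26,166,5],[0.318,-0.16,0.229]],[1,[26,166,5],[0.318,-0.16,0.229]],[1,[26,166,5],[0.318,-0.16,0.229]],[1,[26,166,5],[0.318,-0.16,0.229]],[1,[26,166,5],[0.318,-0.16,0.229]]]}}

```text
clock: 10.07
position: [0.4526, 0.1111, 0.3554]
tcp_rot: [[0.917, 0.385, 0.104], [0.333, -0.882, 0.335], [0.221, -0.272, -0.937]]
force: [-0.9, 0.6, -0.8]
finger_gap: 0.062
finger_force: 30.0
```

Call:
{"fn": "servo_tool", "kwargs": {"rows": [[1,[-2,161,49],[0.339,-0.17,0.187]],[1,[-2,161,49],[0.339,-0.17,0.187]],[1,[-2,161,49],[0.339,-0.17,0.187]],[1,[-2,161,49],[0.339,-0.17,0.187]],[1,[-2,161,49],[0.339,-0.17,0.187]]]}}

```text
clock: 10.48
position: [0.4501, 0.2715, 0.4053]
tcp_rot: [[0.789, 0.595, 0.156], [0.373, -0.664, 0.648], [0.489, -0.453, -0.745]]
force: [-0.1, -0.1, -0.7]
finger_gap: 0.066
finger_force: 30.0
```

```bash
python3 rec.py; python3 -c "
from path import *
W=np.load('W.npy');print(rel(*fk(W[2],P,S4)),rel(*fk(W[3],P,S4)))"
```

```text
10.4833 [-11.4  -4.8  96.9  41.8  87.1  43. ] [0.4501 0.2715 0.4053] [-2.364 -0.715 -0.477] [[0.79, 0.59, 0.16], [0.37, -0.66, 0.65], [0.49, -0.45, -0.75]] [-0.1 -0.1 -0.7] 0.066 29.985299706459045
(array([ 4., -5.,  8.]), array([-0.003, -0.009, -0.015])) (array([-22., 132., 101.]), array([ 0.39 , -0.173,  0.107]))
```

Tracking matches the plan, so I continue along the path.

Call:
{"fn": "servo_tool", "kwargs": {"rows": [[1,[-22,132,101],[0.39,-0.173,0.107]],[1,[-22,132,101],[0.39,-0.173,0.107]],[1,[-22,132,101],[0.39,-0.173,0.107]],[1,[-22,132,101],[0.39,-0.173,0.107]],[1,[-22,132,101],[0.39,-0.173,0.107]]]}}

```text
clock: 10.9
position: [0.4277, 0.4028, 0.5073]
tcp_rot: [[0.649, 0.741, 0.174], [0.209, -0.393, 0.895], [0.732, -0.545, -0.41]]
force: [0.2, -0.5, -1.0]
finger_gap: 0.062
finger_force: 30.0
```

Call:
{"fn": "servo_tool", "kwargs": {"rows": [[1,[-28,80,132],[0.483,-0.12,0.01]],[1,[-28,80,132],[0.483,-0.12,0.01]],[1,[-28,80,132],[0.483,-0.12,0.01]],[1,[-28,80,132],[0.483,-0.12,0.01]],[1,[-28,80,132],[0.483,-0.12,0.01]]]}}

```text
clock: 11.32
position: [0.3995, 0.4817, 0.6373]
tcp_rot: [[0.557, 0.81, 0.184], [-0.166, -0.109, 0.98], [0.814, -0.576, 0.074]]
force: [-0.3, -0.1, -1.6]
finger_gap: 0.064
finger_force: 30.0
```

Call:
{"fn": "servo_tool", "kwargs": {"rows": [[1,[25,-19,90],[0.472,0.05,-0.168]],[1,[25,-19,90],[0.472,0.05,-0.168]],[1,[25,-19,90],[0.472,0.05,-0.168]],[1,[25,-19,90],[0.472,0.05,-0.168]],[1,[25,-19,90],[0.472,0.05,-0.168]]]}}

```text
clock: 11.73
position: [0.4257, 0.4628, 0.7225]
tcp_rot: [[0.532, 0.768, 0.356], [-0.598, 0.044, 0.8], [0.599, -0.639, 0.483]]
force: [-0.3, 0.9, -2.8]
finger_gap: 0.059
finger_force: 30.0
```

```bash
python3 rec.py; python3 -c "
from path import *
W=np.load('W.npy');print(rel(*fk(W[5],P,S4)),rel(*fk(W[6],P,S4)))"
```

```text
11.7333 [ 10.8  -5.9 116.7 131.2  72.8  10.3] [0.4257 0.4628 0.7225] [-1.11  -0.188 -1.053] [[0.53, 0.77, 0.36], [-0.6, 0.04, 0.8], [0.6, -0.64, 0.48]] [-0.3  0.9 -2.8] 0.059 29.98442977666855
(array([-0.,  1.,  6.]), array([ 0.003, -0.01 , -0.002])) (array([ 79., -77., -42.]), array([ 0.312,  0.257, -0.297]))
```

Call:
{"fn": "servo_tool", "kwargs": {"rows": [[1,[79,-77,-42],[0.312,0.257,-0.297]],[1,[79,-77,-42],[0.312,0.257,-0.297]],[1,[79,-77,-42],[0.312,0.257,-0.297]],[1,[79,-77,-42],[0.312,0.257,-0.297]],[1,[79,-77,-42],[0.312,0.257,-0.297]]]}}

```text
clock: 12.15
position: [0.5053, 0.3859, 0.6841]
tcp_rot: [[0.417, 0.599, 0.683], [-0.876, 0.064, 0.479], [0.243, -0.798, 0.551]]
force: [-1.6, 1.3, 0.2]
finger_gap: 0.061
finger_force: 30.0
```

Call:
{"fn": "servo_tool", "kwargs": {"rows": [[1,[45,-71,-145],[0.1,0.336,-0.259]],[1,[45,-71,-145],[0.1,0.336,-0.259]],[1,[45,-71,-145],[0.1,0.336,-0.259]],[1,[45,-71,-145],[0.1,0.336,-0.259]],[1,[45,-71,-145],[0.1,0.336,-0.259]]]}}

```text
clock: 12.57
position: [0.5507, 0.3146, 0.5362]
tcp_rot: [[0.224, 0.311, 0.924], [-0.974, 0.031, 0.225], [0.041, -0.95, 0.31]]
force: [-0.1, 0.4, -1.4]
finger_gap: 0.063
finger_force: 30.0
```

```bash
python3 rec.py; python3 -c "
from path import *
W=np.load('W.npy');print(rel(*fk(W[7],P,S4)),rel(*fk(W[8],P,S4)))"
```

```text
12.5667 [ 27.    2.3 130.4 194.3  61.9 -13.5] [0.5507 0.3146 0.5362] [-1.078  0.81  -1.178] [[0.22, 0.31, 0.92], [-0.97, 0.03, 0.23], [0.04, -0.95, 0.31]] [-0.1  0.4 -1.4] 0.063 29.986439645290375
(array([-1.,  1., -0.]), array([ 0.005,  0.001, -0.001])) (array([ -15.,  -60., -156.]), array([ 0.   ,  0.318, -0.201]))
```

Call:
{"fn": "servo_tool", "kwargs": {"rows": [[1,[-3,-12,-32],[0,0.064,-0.04]],[1,[-6,-24,-64],[0,0.128,-0.08]],[1,[-9,-36,-96],[0,0.192,-0.12]],[1,[-12,-48,-126],[0,0.256,-0.16]],[1,[-15,-60,-150],[0,0.318,-0.201]]]}}

```text
clock: 12.98
position: [0.536, 0.2546, 0.391]
tcp_rot: [[0.028, 0.008, 1.0], [-1.0, -0.0, 0.028], [0.0, -1.0, 0.008]]
force: [0.8, -0.4, -0.6]
finger_gap: 0.062
finger_force: 30.0
```

Call:
{"fn": "servo_tool", "kwargs": {"rows": [[1,[0,0,0],[0,0,0]],[1,[0,0,0],[0,0,0]],[1,[0,0,0],[0,0,0]]]}}

```text
clock: 13.23
position: [0.536, 0.2549, 0.3933]
tcp_rot: [[0.029, 0.013, 1.0], [-1.0, 0.001, 0.029], [-0.0, -1.0, 0.013]]
force: [0.4, -0.4, -0.9]
finger_gap: 0.062
finger_force: 30.0
```

```bash
python3 rec.py; python3 - <<'E'
from h import *
a=manip.camera("scene");b=manip.camera("side")
print(proj("scene",[.54,.255,.385]),proj("side",[.54,.255,.385]))
A=cv2.resize(a[80:300,230:380],(400,587));B=cv2.resize(b[100:320,190:340],(400,587))
save("fin.png",np.hstack([A,B]))
E
```

```text
13.2333 [ 33.4   5.2 134.8 218.6  57.6 -23.6] [0.536  0.2549 0.3933] [-1.213  1.179 -1.194] [[0.03, 0.01, 1.0], [-1.0, 0.0, 0.03], [-0.0, -1.0, 0.01]] [ 0.4 -0.4 -0.9] 0.062 29.985778033733368
[[294.31408674 123.07539366]] [[250.18090687 115.88521975]]
```

View pics/fin.png

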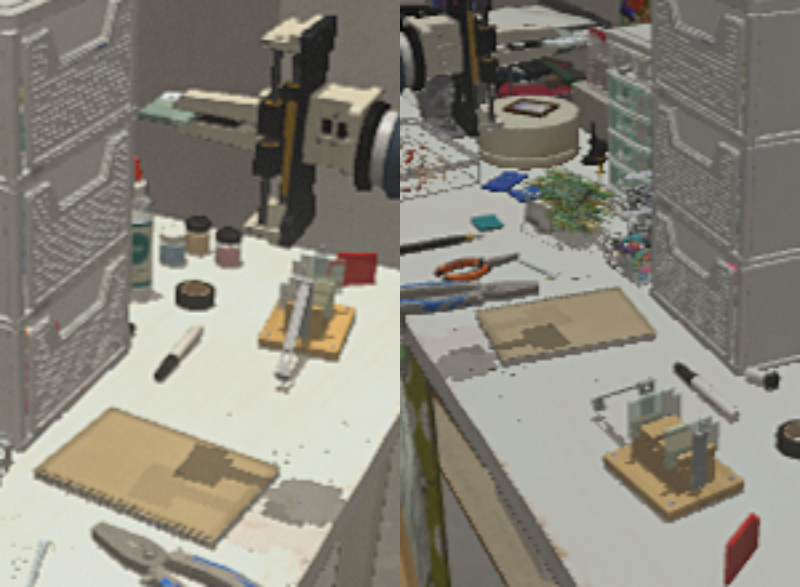

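The plate is level in the fingers over the notebook, at (175,105) in the left crop. The hasp hangs off the rack, both outer plates still stand, and nothing lying about has been disturbed. I'll let the arm settle and hand in.

Call:
{"fn": "servo_tool", "kwargs": {"rows": [[1,[0,0,0],[0,0,0]],[1,[0,0,0],[0,0,0]],[1,[0,0,0],[0,0,0]],[1,[0,0,0],[0,0,0]],[1,[0,0,0],[0,0,0]]]}}

```text
clock: 13.75
position: [0.5347, 0.2539, 0.3899]
tcp_rot: [[0.027, 0.006, 1.0], [-1.0, -0.001, 0.027], [0.001, -1.0, 0.006]]
force: [0.8, -0.1, -0.7]
finger_gap: 0.065
finger_force: 30.0
```

```bash
python3 -c "
from cell import manip
print(manip.observe()['qvel'].round(2));print(manip.job_done())"
```

```text
[ 0.07  0.07 -0.02  0.06 -0.12 -0.07]
the job is handed in; nothing more can be done
None
```

I threw the hasp back and lifted out the middle plate, then handed in after about 14 s (limit 54 s) with the plate held level over the notebook, label up, frosted end to its right, about 39 cm up; no verdict came back.

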